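# Pack out the bezel block in the cam vise

## Robot

A 6-joint arm with a two-finger parallel gripper is mounted at the origin on a cart in front of the work surface, level with it; the furniture and walls round the work are solid. World frame = base frame: x ahead of the robot, y to its left, z up, the work surface at z = 0. Lengths are in mm, angles in rad, forces in N, time in s.
With the tool pointing down it reaches from about 350 to 875 mm from the base axis. Payload 4.2 kg.
Tool frame: the origin (TCP) lies at the very end of the fingers, on their centre line; the grasp point (between the pads) lies 19 mm behind it; y points along the fingers, z is the direction in which the jaws open and shut, and the axes are right-handed (so a half turn about y gives the same grasp; the last joint's range is limited). The gripper opens to 85 mm and grips with 20 to 120 N. Pads are 22 mm wide; open, the fingers measure 114 mm over their backs; the gripper's body (76 mm by 85 mm) begins 54 mm behind the grasp point. The pads swing forward as they close: fully open they stand 13 mm farther back than shut.
Start: joints at [-1.037, 0.385, 0.008, 0, -1.194, -0.259], TCP at [169.613, -601.524, 194.612] pointing down, gripper open.
Joint ranges: [-3.14, 3.14], [-1.21, 2.06], [-1.07, 1.41], [-3.16, 2.05], [-2.99, -0.16], [-3.1, 3.1]. Speed limits (rad/s): [2.79, 2.79, 3.14, 3.14, 3.14, 3.14].

## Interface

Orientations are given as a unit quaternion [x, y, z, w].
In Python, from bench import arm gives the robot as it stands.
- The arm moves only by the shell command python3 -m creep 'ROWS'. ROWS is JSON, a list of rows, each an object with "delta_pos": the shift along the tool's x, y, z in mm, a list of three; "rot": the turn, a rotation vector about the tool's x, y, z in rad, a list of three; "jaw": the finger opening in mm, from 0 to 85.4. A call has exactly 10 rows; each row shifts and turns the commanded pose from where the row before left it, along the tool's axes as they then stand; what a row does not reach is not made up. A row lasts 1/12 s, in which the tool goes at most 41.7 mm and 7.16 degrees, less where a joint would pass 70% of its speed; a pose out of reach is approached as far as the arm can. A call is refused whole if a number of a shift passes 41.7 or a number of a turn 0.125, either way. A call with a gripper value outside its range is refused whole. The fingers move at their own pace and stop on an object; the grip force is fixed at half the most. Time passes only in rows, so rows that do not move let the fingers close, or fill a call up. It gives the time, the measured TCP pose, the force and the opening at its end, in the units of the state.
- arm.read_state(): the state, without advancing time (a new reading comes with each control period).
- arm.get_image(name): name is "side" or "top" or "wrist"; returns the picture (400x640x3 uint8, red, green, blue); there is no depth.
- arm.calibration(name): a dict with "intrinsics" (3x3 intrinsics, pixels), "R" (3x3) and "t" (3): a world point X has camera coordinates R X + t. Camera axes: x right, y down, z forward; pixel columns grow to the right and rows downward; lengths in mm; the calibration is good to about 2 mm. A picture is of the moment at which its call begins: read the wrist's pose just before it. calibration takes no time and is no camera call; for the wrist camera it gives the pose at the moment of the call.
- arm.job_done(): hands the job in, once; it reports no verdict.
Trained networks look in the newest picture that a camera, given by its name, has taken for a name from the list of things; names that differ only in an ending like _2 or _b are one class to them, and where a whole thing is asked for, a point or a joint stands for the part that bears it (a point fixed in the world has none). Each returns a list of dicts, best first, with "p" (0 to 1); they miss things now and then, are a little off and sometimes report something else, mostly with a low value. They report only what shows in the picture. A call takes as long as a camera call. They do not tell look-alikes from the thing itself.
- arm.find_in(camera, target): "location" ([column, row] in pixels, amid what is visible of it).
- arm.masks_of(camera, target): "pixels" (400x640 bool, what is visible of it) and "location" ([column, row] in pixels, amid what is visible of it).
The state is a dict: "clock": time; "joints": joint angles; "joint_vel": joint speeds; "joint_efforts": joint torques, N m; "position": TCP position; "ee_rot": TCP orientation; "contact_force": force on the tool from outside, world axes, zero at the start; "wrist_torque": the same for the moment, N m; "gripper_width": finger opening in mm.
Only numpy, scipy, OpenCV 4.12 (cv2) and the standard library are available. Lean on these libraries where they do the work, as an engineer would, in place of code of your own. Each camera call takes 0.05 s, during which the arm holds its last target. There are 200 camera calls.

## Task

The bezel block sits loose in the cam vise because the cam closes the jaw by only a few millimetres. Try the brass packing plates, without forcing them, to find the thickest one that slides down into the gap between the block and the cam jaw; stand it upright on the vise bed in the middle of the gap, then swing the lever fully home so that the plate and block are clamped tight. Leave the other plates standing in their rack and the things round about where they are.

Things in the scene. Friction and masses are not known exactly. Their poses are not given: they have to be found in the camera images.
- cam_vise: low cam vise, fixed: bed 100 (its x) x 205 (y) x 12 mm; at +y a cam housing (y 24 to 90 mm, top 46 mm) with the cam jaw before it, at -y a bolted back stop (top 44, bolts to 52 mm); the dark bezel block (84 x 30 mm, five holes, top 38 mm) stands flat against it, kept down by a strap over each end (top 44 mm). Origin: underside of the bed, below the middle of the open cam jaw's face; z up.
- gap_edge (a point): middle of the foot of the open cam jaw's face, on the bed (12 mm above the vise's underside); axes as the vise's. The gap to be packed runs from here to -y, up to the bezel block; it is open above and at both x ends. The stop is bolted elsewhere each time, so the gap is anything from 9.5 to 20.6 mm wide: not given, to be found by trying plates.
- cam_jaw: bright steel jaw of the cam vise, 72 mm long (vise x), 15.5 mm thick, top 42 mm above the vise's underside. Closing the lever pushes it 4.6 mm towards vise -y, no more. It sits on stiff springs: they give only above 15 N, then 5 N per mm, so the lever can always go home. Its origin is the vise's while open.
- cam_lever (a joint): angle of the cam lever about its upright pivot, which stands at x 0, y 58 mm in the vise's frame. 0 = open (lever points to vise +y, 10 degrees towards -x), 1.4 rad = home, at its stop (points to vise -x). Grows anticlockwise seen from above. Stiff: 3 to 5 N at the knob; stays where it is left.
- lever_knob (a point): middle of the black upright knob at the lever's end, 75 mm from the pivot: 16 mm across, 33 mm tall, this point 74.5 mm above the underside of the vise, lever's top 58 mm. Nothing stands higher beside it.
- plate_rack: wooden rack, fixed: strip 64 (its x) x 196 (y) x 8 mm with four wooden slot blocks in a row along y, 46 mm apart, each 46 (x) x 36 (y) mm, top 32 mm above the rack's underside. Each has a slot along x, open at both x ends, its floor 12 mm above the underside. Which block stands where changes. Origin: centre of the underside, z up.
- plate_8: brass packing plate 8 mm thick (its y), 40 mm wide (its x), 66 mm tall (its z), one dot on top and faces, long lower edges rounded to 3 mm. Origin: centre of its underside, z up; a half turn about z makes no difference. 179 g or so. It starts upright in its own slot, 20 mm deep, its x along the rack's; that slot is 10 mm wide.
- plate_11: brass packing plate 11 mm thick (its y), 40 mm wide (its x), 66 mm tall (its z), two dots on top and faces, long lower edges rounded to 3 mm. Origin: centre of its underside, z up; a half turn about z makes no difference. 246 g or so. It starts upright in its own slot, 20 mm deep, its x along the rack's; that slot is 13 mm wide.
- plate_14: brass packing plate 14 mm thick (its y), 40 mm wide (its x), 66 mm tall (its z), three dots on top and faces, long lower edges rounded to 3 mm. Origin: centre of its underside, z up; a half turn about z makes no difference. 314 g or so. It starts upright in its own slot, 20 mm deep, its x along the rack's; that slot is 16 mm wide.
- plate_17: brass packing plate 17 mm thick (its y), 40 mm wide (its x), 66 mm tall (its z), four dots on top and faces, long lower edges rounded to 3 mm. Origin: centre of its underside, z up; a half turn about z makes no difference. 381 g or so. It starts upright in its own slot, 20 mm deep, its x along the rack's; that slot is 19 mm wide.
- punch: brown steel punch lying on the board, 105 mm long. Bystander, to be left where it lies.
- tin: round dark tin, 69 mm wide, 25 mm high. Bystander, to be left where it lies.
- cup: grey steel cup, 57 mm wide, 54 mm high. Bystander, to be left where it lies.
- stone_green: dark green polished stone, 27 mm long. Bystander, to be left where it lies.
Not all that is in view belongs to the job. Leave any pink or red look-alike of the plate_14 alone.

How it is judged (in metres and radians):
On the way:
1. one packing plate stands on the vise bed in the gap while the lever is still open (value of joint cam_lever below 0.3 rad and ((z of plate_8 in the frame of cam_vise between 0.009 and 0.0145 m and y of plate_8 in the frame of cam_vise between -0.018 and 0 m and x of plate_8 in the frame of cam_vise between -0.015 and 0.015 m) or (z of plate_11 in the frame of cam_vise between 0.009 and 0.0145 m and y of plate_11 in the frame of cam_vise between -0.018 and 0 m and x of plate_11 in the frame of cam_vise between -0.015 and 0.015 m) or (z of plate_14 in the frame of cam_vise between 0.009 and 0.0145 m and y of plate_14 in the frame of cam_vise between -0.018 and 0 m and x of plate_14 in the frame of cam_vise between -0.015 and 0.015 m) or (z of plate_17 in the frame of cam_vise between 0.009 and 0.0145 m and y of plate_17 in the frame of cam_vise between -0.018 and 0 m and x of plate_17 in the frame of cam_vise between -0.015 and 0.015 m))), for 0.2 s.
At the end, for the whole second after the job is handed in: Lever home (past 1.3 rad). One plate on the vise bed in the gap (within 2.5 mm of the bed, 15 mm of mid-jaw, upright to 0.07 rad, square to 0.12 rad), at rest, pressed by the cam jaw with over 6 N (needs play under about 4.5 mm). The other plates stand down in the rack's slots (to 5 mm) (value of joint cam_lever above 1.3 rad and ((z of plate_8 in the frame of cam_vise between 0.009 and 0.0145 m and y of plate_8 in the frame of cam_vise between -0.018 and 0 m and x of plate_8 in the frame of cam_vise between -0.015 and 0.015 m and angle between plate_8's own z axis and vertical below 0.07 rad and angle between the y axis of plate_8 and the y axis of cam_vise, either way round below 0.12 rad and contact force between plate_8 and cam_jaw above 6 N and linear speed of plate_8 below 0.01 m/s and (z of plate_11 in the frame of plate_rack below 0.017 m and x of plate_11 in the frame of plate_rack between -0.018 and 0.018 m and y of plate_11 in the frame of plate_rack between -0.095 and 0.095 m and angle between plate_11's own z axis and vertical below 0.45 rad) and (z of plate_14 in the frame of plate_rack below 0.017 m and x of plate_14 in the frame of plate_rack between -0.018 and 0.018 m and y of plate_14 in the frame of plate_rack between -0.095 and 0.095 m and angle between plate_14's own z axis and vertical below 0.45 rad) and (z of plate_17 in the frame of plate_rack below 0.017 m and x of plate_17 in the frame of plate_rack between -0.018 and 0.018 m and y of plate_17 in the frame of plate_rack between -0.095 and 0.095 m and angle between plate_17's own z axis and vertical below 0.45 rad)) or (z of plate_11 in the frame of cam_vise between 0.009 and 0.0145 m and y of plate_11 in the frame of cam_vise between -0.018 and 0 m and x of plate_11 in the frame of cam_vise between -0.015 and 0.015 m and angle between plate_11's own z axis and vertical below 0.07 rad and angle between the y axis of plate_11 and the y axis of cam_vise, either way round below 0.12 rad and contact force between plate_11 and cam_jaw above 6 N and linear speed of plate_11 below 0.01 m/s and (z of plate_8 in the frame of plate_rack below 0.017 m and x of plate_8 in the frame of plate_rack between -0.018 and 0.018 m and y of plate_8 in the frame of plate_rack between -0.095 and 0.095 m and angle between plate_8's own z axis and vertical below 0.45 rad) and (z of plate_14 in the frame of plate_rack below 0.017 m and x of plate_14 in the frame of plate_rack between -0.018 and 0.018 m and y of plate_14 in the frame of plate_rack between -0.095 and 0.095 m and angle between plate_14's own z axis and vertical below 0.45 rad) and (z of plate_17 in the frame of plate_rack below 0.017 m and x of plate_17 in the frame of plate_rack between -0.018 and 0.018 m and y of plate_17 in the frame of plate_rack between -0.095 and 0.095 m and angle between plate_17's own z axis and vertical below 0.45 rad)) or (z of plate_14 in the frame of cam_vise between 0.009 and 0.0145 m and y of plate_14 in the frame of cam_vise between -0.018 and 0 m and x of plate_14 in the frame of cam_vise between -0.015 and 0.015 m and angle between plate_14's own z axis and vertical below 0.07 rad and angle between the y axis of plate_14 and the y axis of cam_vise, either way round below 0.12 rad and contact force between plate_14 and cam_jaw above 6 N and linear speed of plate_14 below 0.01 m/s and (z of plate_8 in the frame of plate_rack below 0.017 m and x of plate_8 in the frame of plate_rack between -0.018 and 0.018 m and y of plate_8 in the frame of plate_rack between -0.095 and 0.095 m and angle between plate_8's own z axis and vertical below 0.45 rad) and (z of plate_11 in the frame of plate_rack below 0.017 m and x of plate_11 in the frame of plate_rack between -0.018 and 0.018 m and y of plate_11 in the frame of plate_rack between -0.095 and 0.095 m and angle between plate_11's own z axis and vertical below 0.45 rad) and (z of plate_17 in the frame of plate_rack below 0.017 m and x of plate_17 in the frame of plate_rack between -0.018 and 0.018 m and y of plate_17 in the frame of plate_rack between -0.095 and 0.095 m and angle between plate_17's own z axis and vertical below 0.45 rad)) or (z of plate_17 in the frame of cam_vise between 0.009 and 0.0145 m and y of plate_17 in the frame of cam_vise between -0.018 and 0 m and x of plate_17 in the frame of cam_vise between -0.015 and 0.015 m and angle between plate_17's own z axis and vertical below 0.07 rad and angle between the y axis of plate_17 and the y axis of cam_vise, either way round below 0.12 rad and contact force between plate_17 and cam_jaw above 6 N and linear speed of plate_17 below 0.01 m/s and (z of plate_8 in the frame of plate_rack below 0.017 m and x of plate_8 in the frame of plate_rack between -0.018 and 0.018 m and y of plate_8 in the frame of plate_rack between -0.095 and 0.095 m and angle between plate_8's own z axis and vertical below 0.45 rad) and (z of plate_11 in the frame of plate_rack below 0.017 m and x of plate_11 in the frame of plate_rack between -0.018 and 0.018 m and y of plate_11 in the frame of plate_rack between -0.095 and 0.095 m and angle between plate_11's own z axis and vertical below 0.45 rad) and (z of plate_14 in the frame of plate_rack below 0.017 m and x of plate_14 in the frame of plate_rack between -0.018 and 0.018 m and y of plate_14 in the frame of plate_rack between -0.095 and 0.095 m and angle between plate_14's own z axis and vertical below 0.45 rad)))); the robot touches nothing.
It fails at once if a packing plate is forced: more than 60 N between it and the cam jaw (contact force between any of plate_8, plate_11, plate_14, plate_17 and cam_jaw above 60 N).
It fails at once if a bystander is pushed more than 20 mm away (distance of any of punch, tin, cup, stone_green from where it was at the start of the episode above 0.02 m).
It also fails if it takes over 72 s, if anything falls off the work surface, if the arm or the gripper's body presses on something with over 40 N, if the wrist force passes 120 N, or if a joint passes its speed limit or range.

## Working session

There is one attempt and no reset: what is moved stays moved. The work goes in short steps, Python scripts to look and compute and a shell command to move; the robot and the scene stay as the last step left them, time stands still between calls to the robot, and variables do not carry over. Pictures are saved under pics/ and viewed, about 8 in all and at most 12, crops included, and the job is handed in when it is done.

```bash
mkdir -p pics; ls; python3 - <<'E'
from bench import arm
import cv2,numpy as np
s=arm.read_state();print({k:np.round(v,3).tolist() for k,v in s.items()})
for c in ("top","side"):
    im=arm.get_image(c);cv2.imwrite(f"pics/{c}0.png",im[:,:,::-1])
    K=arm.calibration(c);print(c,{k:np.round(v,3).tolist() for k,v in K.items()})
    for n in ["cam_vise","cam_jaw","lever_knob","plate_rack","plate_8","plate_11","plate_14","plate_17","cup","tin","punch"]:
        print(n,[(np.round(d["location"]).tolist(),round(d["p"],2)) for d in arm.find_in(c,n)])
E
```

```text
pics
{'clock': 0.0, 'joints': [-1.037, 0.386, 0.007, -0.0, -1.194, -0.259], 'joint_vel': [-0.001, 0.002, 0.002, 0.0, 0.003, 0.001], 'joint_efforts': [-0.0, -39.228, 18.84, 4.186, -0.005, 0.0], 'position': [169.432, -600.907, 193.514], 'ee_rot': [-0.7, -0.097, 0.097, 0.701], 'contact_force': [0.321, 0.671, 0.952], 'wrist_torque': [0.06, -0.051, -0.016], 'gripper_width': 84.982}
top {'intrinsics': [[468.664, 0.0, 318.271], [0.0, 468.664, 197.608], [0.0, 0.0, 1.0]], 'R': [[0.005, -1.0, -0.02], [-0.985, -0.001, -0.171], [0.171, 0.021, -0.985]], 't': [8.392, 559.388, 1197.578]}
cam_vise [([250.0, 199.0], 0.61)]
cam_jaw [([261.0, 199.0], 0.44), ([388.0, 216.0], 0.38)]
lever_knob [([229.0, 205.0], 0.73)]
plate_rack [([364.0, 225.0], 0.77)]
plate_8 [([392.0, 278.0], 0.61), ([399.0, 210.0], 0.53), ([332.0, 238.0], 0.52), ([381.0, 211.0], 0.47), ([251.0, 201.0], 0.24)]
plate_11 [([392.0, 278.0], 0.61), ([399.0, 210.0], 0.53), ([332.0, 238.0], 0.52), ([381.0, 211.0], 0.47), ([251.0, 201.0], 0.24)]
plate_14 [([392.0, 278.0], 0.61), ([399.0, 210.0], 0.53), ([332.0, 238.0], 0.52), ([381.0, 211.0],
[... 496 characters left out ...]
 [([310.0, 175.0], 0.62)]
lever_knob [([295.0, 158.0], 0.51)]
plate_rack [([303.0, 299.0], 0.89)]
plate_8 [([212.0, 268.0], 0.95), ([311.0, 251.0], 0.92), ([301.0, 226.0], 0.77), ([316.0, 271.0], 0.76), ([304.0, 236.0], 0.7)]
plate_11 [([212.0, 268.0], 0.95), ([311.0, 251.0], 0.92), ([301.0, 226.0], 0.77), ([316.0, 271.0], 0.76), ([304.0, 236.0], 0.7)]
plate_14 [([212.0, 268.0], 0.95), ([311.0, 251.0], 0.92), ([301.0, 226.0], 0.77), ([316.0, 271.0], 0.76), ([304.0, 236.0], 0.7)]
plate_17 [([212.0, 268.0], 0.95), ([311.0, 251.0], 0.92), ([301.0, 226.0], 0.77), ([316.0, 271.0], 0.76), ([304.0, 236.0], 0.7)]
cup [([409.0, 235.0], 0.62)]
tin [([378.0, 186.0], 0.85)]
punch [([246.0, 189.0], 0.5)]
```

```bash
python3 - <<'E'
import cv2
a=cv2.imread("pics/top0.png");b=cv2.imread("pics/side0.png")
cv2.imwrite("pics/top0c.png",cv2.resize(a[100:310,180:460],(800,600),interpolation=cv2.INTER_CUBIC))
cv2.imwrite("pics/side0c.png",cv2.resize(b[120:345,180:480],(800,600),interpolation=cv2.INTER_CUBIC))
E
```

```text
(no output)
```

View pics/top0c.png

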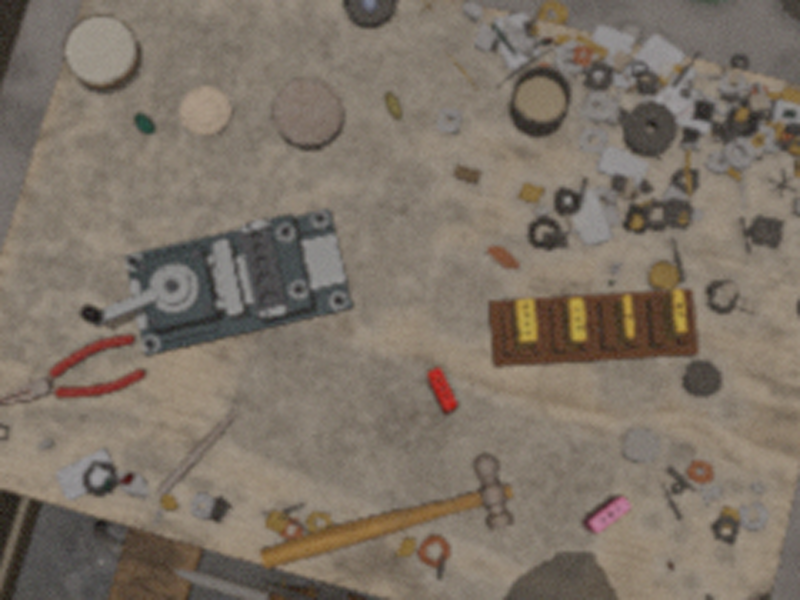

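View pics/side0c.png

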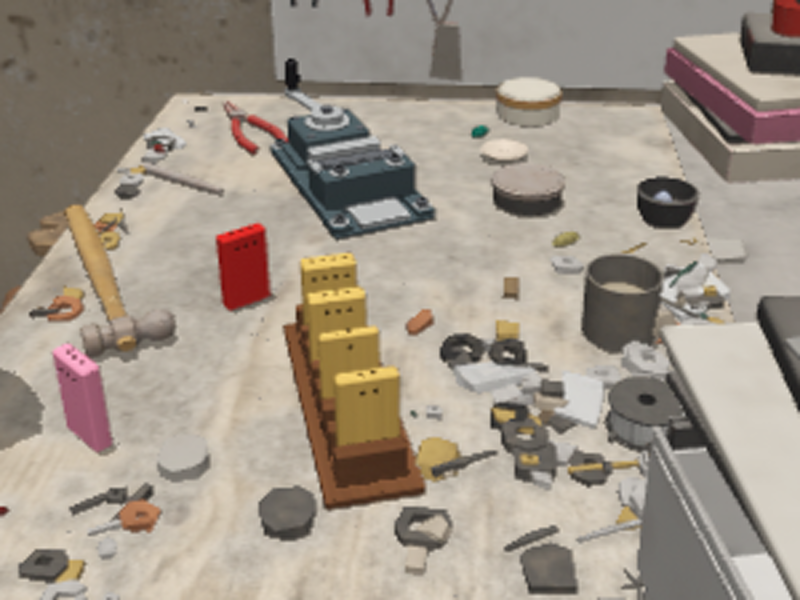

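The top view shows the vise at crop (240,280) with its lever open to the left. The rack is at (595,325), and its plates from left to right are 17, 14, 8 and 11. The side view confirms the dots: far to near 4, 3, 1, 2. I'll work out rough poses from the corners.

```bash
cat > h.py <<'E'
from bench import arm
import numpy as np, cv2
from scipy.optimize import least_squares
from scipy.spatial.transform import Rotation as R
def proj(cal,X):
    c=np.asarray(X)@np.array(cal["R"]).T+cal["t"]; p=c@np.array(cal["intrinsics"]).T; return p[:,:2]/p[:,2:]
def ray(cal,uv,z):
    Ri=np.array(cal["R"]).T; d=Ri@np.linalg.inv(cal["intrinsics"])@[*uv,1]; o=-Ri@cal["t"]; return o+d*(z-o[2])/d[2]
def w(p,P):  # p=(x,y,th)
    P=np.asarray(P,float); c,s=np.cos(p[2]),np.sin(p[2]); return np.c_[p[0]+c*P[:,0]-s*P[:,1],p[1]+s*P[:,0]+c*P[:,1],P[:,2]]
def fit(cal,P,uv,p0):
    r=least_squares(lambda p:(proj(cal,w(p,P))-uv).ravel(),p0); return r.x,np.sqrt(np.mean(r.fun**2))
E
python3 - <<'E'
from h import *
cal=arm.calibration("top")
f=lambda a:np.array(a)/[800/280,600/210]+[180,100]
# vise: y range centre unknown -> bed origin offset: +y end e
uv=f([(128,255),(330,212),(352,305),(150,353)])
for q in uv: print(ray(cal,q,12).round(1))
p,e=fit(cal,[(50,102.5,12),(50,-102.5,12),(-50,-102.5,12),(-50,102.5,12)],uv,[550,100,0]);print("vise bed centre",p,e)
piv=ray(cal,f([(172,284)])[0],60);kn=ray(cal,f([(92,314)])[0],91);print("pivot",piv,"knob top",kn)
uv=f([(490,302),(692,290),(697,355),(495,364)])
p,e=fit(cal,[(32,98,8),(32,-98,8),(-32,-98,8),(-32,98,8)],uv,[550,-200,0]);print("rack",p,e)
for n,q in dict(p17=(527,305),p14=(577,303),p8=(628,301),p11=(680,297)).items(): print(n,ray(cal,f([q])[0],78).round(1))
s=arm.read_state();print(R.from_quat(s["ee_rot"]).as_matrix().round(3))
c=arm.calibration("wrist");print({k:np.round(v,3).tolist() for k,v in c.items()})
Ri=np.array(c["R"]).T;T=R.from_quat(s["ee_rot"]).as_matrix();print("cam in tool",T.T@(-Ri@c["t"]-s["position"]),"\n",T.T@Ri)
E
```

```text
[588.7 268.7  12. ]
[631.3  74.1  12. ]
[540.3  51.9  12. ]
[493.7 244.   12. ]
vise bed centre [5.63605330e+02 1.59676428e+02 2.30497721e-01] 1.0704497497862329
pivot [552.26471629 216.01890069  60.        ] knob top [519.58106552 281.3091419   91.        ]
rack [ 5.19552508e+02 -1.78138753e+02  5.50272528e-02] 0.6521224328043582
p17 [ 530.4 -109.8   78. ]
p14 [ 532.3 -154.9   78. ]
p8 [ 534.2 -200.8   78. ]
p11 [ 537.9 -247.6   78. ]
[[ 0.962 -0.    -0.271]
 [ 0.271 -0.     0.962]
 [-0.    -1.     0.   ]]
{'intrinsics': [[279.081, 0.0, 321.114], [0.0, 279.081, 200.908], [0.0, 0.0, 1.0]], 'R': [[-0.272, 0.962, 0.0], [0.916, 0.258, 0.308], [0.296, 0.084, -0.951]], 't': [624.76, -40.717, 380.253]}
cam in tool [-7.81699209e+01 -1.79551582e+02  9.60126111e-02] 
 [[-3.99654609e-04  9.51385932e-01  3.08001052e-01]
 [-2.38920830e-04 -3.08001159e-01  9.51385952e-01]
 [ 9.99999892e-01  3.06637913e-04  3.50400000e-04]]
```

```bash
python3 -m creep '[{"delta_pos":[0,0,0],"rot":[0,0.11,0],"jaw":30},{"delta_pos":[0,0,0],"rot":[0,0.11,0],"jaw":30},{"delta_pos":[21.5,1.9,22.4],"rot":[0,0,0],"jaw":30},{"delta_pos":[21.5,1.9,22.4],"rot":[0,0,0],"jaw":30},{"delta_pos":[21.5,1.9,22.4],"rot":[0,0,0],"jaw":30},{"delta_pos":[21.5,1.9,22.4],"rot":[0,0,0],"jaw":30},{"delta_pos":[21.5,1.9,22.4],"rot":[0,0,0],"jaw":30},{"delta_pos":[21.5,1.9,22.4],"rot":[0,0,0],"jaw":30},{"delta_pos":[21.5,1.9,22.4],"rot":[0,0,0],"jaw":30},{"delta_pos":[21.5,1.9,22.4],"rot":[0,0,0],"jaw":30}]' && python3 -m creep '[{"delta_pos":[21.5,1.9,22.4],"rot":[0,0,0],"jaw":30},{"delta_pos":[21.5,1.9,22.4],"rot":[0,0,0],"jaw":30},{"delta_pos":[21.5,1.9,22.4],"rot":[0,0,0],"jaw":30},{"delta_pos":[21.5,1.9,22.4],"rot":[0,0,0],"jaw":30},{"delta_pos":[21.5,1.9,22.4],"rot":[0,0,0],"jaw":30},{"delta_pos":[21.5,1.9,22.4],"rot":[0,0,0],"jaw":30},{"delta_pos":[21.5,1.9,22.4],"rot":[0,0,0],"jaw":30},{"delta_pos":[21.5,1.9,22.4],"rot":[0,0,0],"jaw":30},{"delta_pos":[21.5,1.9,22.4],"rot":[0,0,0],"jaw":30},{"delta_pos":[21.5,1.9,22.4],"rot":[0,0,0],"jaw":30}]'
cat >> h.py <<'E'
def look(n):
    s=arm.read_state(); cal=arm.calibration("wrist"); im=arm.get_image("wrist")[:,:,::-1]
    cv2.imwrite(f"pics/{n}.png",im); np.save(f"pics/{n}.npy",dict(cal=cal,s=s),allow_pickle=True)
    print(s["clock"],np.round(s["position"],1),np.round(s["contact_force"],1),"w",round(s["gripper_width"],2),"yaw",round(yaw(s),4)); return im,cal
def yaw(s):
    T=R.from_quat(s["ee_rot"]).as_matrix(); return np.arctan2(T[1,0],T[0,0])
E
python3 - <<'E'
from h import *
im,cal=look("rack1")
cv2.imwrite("pics/rack1c.png",cv2.resize(im[60:360,120:520],(800,600)))
for d in arm.masks_of("wrist","plate_8"): 
    m=d["pixels"];y,x=np.where(m);print(np.round(d["location"]),round(d["p"],2),x.min(),x.max(),y.min(),y.max())
E
```

```text
clock: 2.03
position: [332.4, -412.0, 179.6]
ee_rot: [0.707, 0.02, -0.019, -0.707]
contact_force: [0.3, -0.3, 0.9]
gripper_width: 30.2
clock: 2.87
position: [534.9, -176.4, 160.6]
ee_rot: [0.707, 0.02, -0.019, -0.707]
contact_force: [0.6, 0.0, 1.1]
gripper_width: 30.3
2.8667 [ 534.9 -176.4  160.6] [0.6 0.  1.1] w 30.3 yaw 0.0551
[344. 177.] 0.92 335 354 151 199
[386. 178.] 0.82 374 402 152 200
[299. 177.] 0.73 294 306 151 199
[319.   5.] 0.68 308 334 0 13
[256. 176.] 0.62 244 267 154 201
```

View pics/rack1c.png

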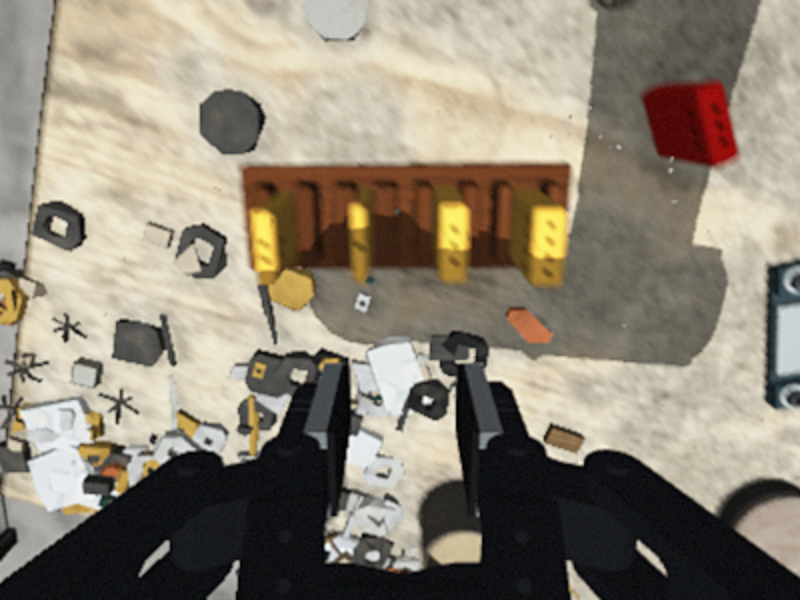

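The wrist view shows the plates left to right as 11, 8, 14 and 17, at crop columns 265, 360, 453 and 547. That agrees with the top view. Next I'll look at the gap from close by.

```bash
python3 -m creep '[{"delta_pos":[0,0,0],"rot":[0,-0.0875,0],"jaw":30},{"delta_pos":[0,0,0],"rot":[0,-0.0875,0],"jaw":30},{"delta_pos":[12.9,2.5,38.8],"rot":[0,0,0],"jaw":30},{"delta_pos":[12.9,2.5,38.8],"rot":[0,0,0],"jaw":30},{"delta_pos":[12.9,2.5,38.8],"rot":[0,0,0],"jaw":30},{"delta_pos":[12.9,2.5,38.8],"rot":[0,0,0],"jaw":30},{"delta_pos":[12.9,2.5,38.8],"rot":[0,0,0],"jaw":30},{"delta_pos":[12.9,2.5,38.8],"rot":[0,0,0],"jaw":30},{"delta_pos":[12.9,2.5,38.8],"rot":[0,0,0],"jaw":30},{"delta_pos":[12.9,2.5,38.8],"rot":[0,0,0],"jaw":30}]'
python3 - <<'E'
from h import *
im,cal=look("vise1")
cv2.imwrite("pics/vise1c.png",cv2.resize(im[80:280,190:460],(800,592),interpolation=cv2.INTER_CUBIC))
d=np.load("pics/rack1.npy",allow_pickle=True).item()["cal"]
for n,q in dict(p17=(394,182),p14=(346.5,181),p8=(300,182.5),p11=(252,181)).items(): print(n,ray(d,q,78).round(1))
E
```

```text
clock: 3.8
position: [563.5, 149.5, 140.7]
ee_rot: [-0.702, -0.081, 0.081, 0.702]
contact_force: [0.7, -0.4, -0.6]
gripper_width: 29.7
3.8 [563.5 149.5 140.7] [ 0.7 -0.4 -0.6] w 29.69 yaw 0.2296
p17 [ 518.4 -106.4   78. ]
p14 [ 520.  -152.3   78. ]
p8 [ 523.9 -197.1   78. ]
p11 [ 525.  -243.4   78. ]
```

View pics/vise1c.png

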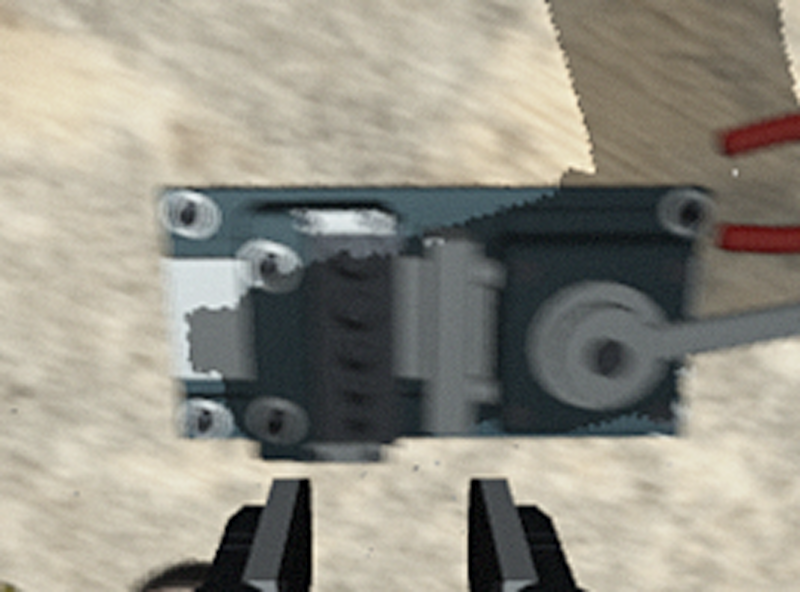

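The view is aligned with the vise. The block is at crop columns 305–395, a light bed patch shows in the gap at 395–425, and the jaw top is at 425–470. I'll take the column profile at full resolution.

```bash
python3 - <<'E'
from h import *
im,cal=look("vise2")
cv2.imwrite("pics/vise2c.png",cv2.resize(im[140:245,280:370],(690,600),interpolation=cv2.INTER_NEAREST) if 0 else cv2.resize(im[150:235,285:365],(565,600),interpolation=cv2.INTER_CUBIC))
g=im.astype(int)
for r0,r1 in((172,180),(182,190),(192,200),(200,205),(210,218)):
    print(r0,g[r0:r1,286:364].mean((0,2)).round(0).astype(int).tolist())
E
```

```text
3.85 [565.1 155.6 140. ] [2.1 3.3 0.6] w 29.8 yaw 0.235
172 [36, 50, 52, 50, 48, 52, 53, 50, 47, 42, 47, 49, 48, 50, 47, 49, 48, 48, 49, 48, 49, 49, 50, 50, 52, 50, 52, 50, 50, 43, 71, 117, 117, 115, 114, 115, 114, 115, 118, 96, 70, 110, 121, 116, 116, 116, 116, 116, 114, 115, 114, 114, 113, 116, 107, 92, 97, 108, 105, 107, 109, 89, 32, 26, 23, 32, 39, 43, 45, 44, 44, 45, 44, 46, 45, 44, 44, 44]
182 [29, 45, 54, 51, 50, 51, 51, 49, 45, 41, 36, 36, 38, 39, 40, 39, 41, 41, 42, 42, 43, 44, 45, 49, 51, 51, 50, 50, 50, 44, 71, 116, 114, 113, 114, 112, 112, 114, 115, 92, 71, 114, 119, 115, 116, 115, 114, 114, 114, 112, 113, 113, 112, 113, 103, 93, 112, 113, 112, 114, 111, 76, 11, 20, 29, 34, 40, 44, 44, 43, 43, 43, 43, 43, 41, 44, 60, 81]
192 [30, 39, 51, 52, 50, 50, 49, 50, 49, 48, 39, 33, 36, 41, 45, 44, 46, 46, 45, 43, 41, 44, 46, 50, 50, 51, 49, 50, 49, 45, 70, 110, 114, 113, 112, 113, 112, 113, 114, 89, 72, 114, 119, 116, 113, 114, 112, 113, 113, 113, 112, 112, 112, 110, 95, 92, 114, 112, 113, 116, 102, 49, 14, 22, 31, 38, 41, 42, 42, 43, 42, 43, 43, 41, 39, 72, 112, 113]
200 [31, 33, 49, 52, 49, 47, 50, 50, 51, 50, 50, 47, 44, 41, 38, 37, 37, 38, 40, 45, 48, 49, 49, 50, 50, 49, 50, 50, 50, 46, 68, 106, 109, 109, 107, 108, 108, 108, 110, 86, 72, 116, 115, 114, 112, 113, 112, 112, 113, 111, 113, 112, 114, 109, 93, 83, 103, 101, 102, 107, 90, 37, 24, 22, 31, 38, 41, 41, 45, 42, 41, 41, 43, 40, 42, 37, 61, 97]
210 [33, 31, 44, 53, 51, 48, 50, 50, 48, 50, 49, 48, 46, 38, 37, 36, 38, 38, 39, 42, 46, 50, 49, 48, 51, 50, 51, 50, 49, 49, 40, 34, 37, 38, 39, 38, 38, 39, 35, 41, 79, 116, 114, 112, 111, 112, 110, 112, 111, 111, 110, 110, 112, 110, 83, 50, 60, 60, 59, 61, 61, 54, 34, 24, 36, 38, 42, 44, 44, 44, 44, 45, 44, 43, 41, 40, 41, 41]
```

View pics/vise2c.png

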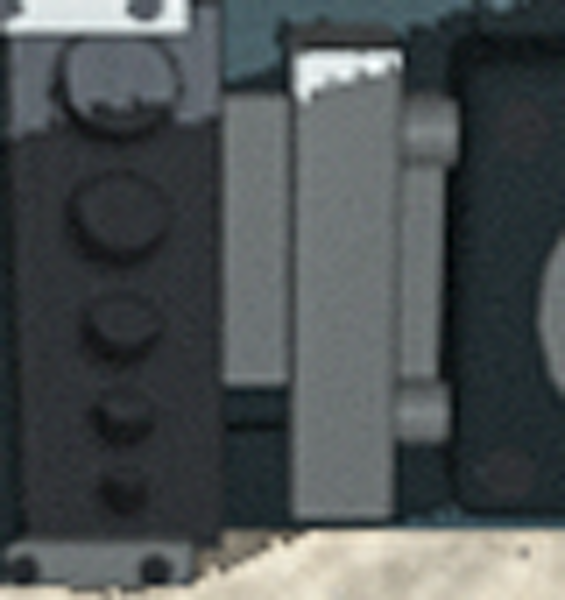

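```bash
python3 - <<'E'
from h import *
d=np.load("pics/vise2.npy",allow_pickle=True).item();cal=d["cal"]
pos=-np.array(cal["R"]).T@cal["t"];print("cam",pos)
# edges: y axis via jaw left edge top-> bottom rows
g=cv2.imread("pics/vise2.png").astype(float).mean(2)
rows=np.arange(166,223)
def edge(lo,hi,th,rows):
    out=[]
    for r in rows:
        l=g[r,lo:hi];i=np.where((l[:-1]<th)&(l[1:]>=th))[0]
        if len(i): i=i[-1];out.append((lo+i+(th-l[i])/(l[i+1]-l[i]),r))
    return np.array(out)
def line(e,z):
    P=np.array([ray(cal,q,z) for q in e]);y,x=P[:,1],P[:,0];k=np.polyfit(x,y,1);r=y-np.polyval(k,x);m=abs(r)<.6;k=np.polyfit(x[m],y[m],1);return k,np.std(r[m])
eb=edge(312,320,80,np.arange(166,203));ej=edge(324,330,95,rows)
kb,sb=line(eb,38);kj,sj=line(ej,42);print(eb[:,0].mean(),ej[:,0].mean(),kb,sb,kj,sj,"yaw",-1/1*np.arctan(kb[0]),np.arctan(kj[0]))
x=565;print("gap",(np.polyval(kj,x)-np.polyval(kb,x))*np.cos(.23), np.polyval(kj,x),np.polyval(kb,x))
# jaw ends along column 333
l=g[:,333];print(l[150:172].astype(int).tolist(),l[215:230].astype(int).tolist())
for r in (157.5,161,223):print(r,ray(cal,(333,r),42))
E
```

```text
cam [488.50969112 137.19424401 319.30223601]
316.20344478340957 326.5343667016263 [ 0.23718908 16.70514619] 0.04485992573042896 [ 0.24188187 25.083436  ] 0.05044905996065948 yaw -0.23288546023892287 0.23732359516802792
gap 10.739263556823335 161.7466913827374 150.71697564856743
[92, 89, 86, 74, 65, 64, 41, 162, 229, 231, 238, 177, 107, 115, 116, 115, 114, 118, 115, 117, 117, 115] [111, 109, 112, 114, 111, 108, 113, 113, 79, 48, 170, 208, 200, 196, 201]
157.5 [529.67443292 159.66081786  42.        ]
161 [533.06704648 160.52209362  42.        ]
223 [597.90113183 176.98138825  42.        ]
```

The gap measures about 10.7 mm, which suggests plate 8 with about 2.7 mm of play. The vise yaw is about 0.235 and gap_edge is near (565.5, 161.8). I'll fetch plate 8 and check the play by touch.

```bash
python3 -m creep '[{"delta_pos":[0,0,0],"rot":[0,0.09,0],"jaw":24},{"delta_pos":[0,0,0],"rot":[0,0.09,0],"jaw":24},{"delta_pos":[-5.3,0.8,-29.3],"rot":[0,0,0],"jaw":24},{"delta_pos":[-5.3,0.8,-29.3],"rot":[0,0,0],"jaw":24},{"delta_pos":[-5.3,0.8,-29.3],"rot":[0,0,0],"jaw":24},{"delta_pos":[-5.3,0.8,-29.3],"rot":[0,0,0],"jaw":24},{"delta_pos":[-5.3,0.8,-29.3],"rot":[0,0,0],"jaw":24},{"delta_pos":[-5.3,0.8,-29.3],"rot":[0,0,0],"jaw":24},{"delta_pos":[-5.3,0.8,-29.3],"rot":[0,0,0],"jaw":24},{"delta_pos":[-5.3,0.8,-29.3],"rot":[0,0,0],"jaw":24}]' && python3 -m creep '[{"delta_pos":[-5.3,0.8,-29.3],"rot":[0,0,0],"jaw":24},{"delta_pos":[-5.3,0.8,-29.3],"rot":[0,0,0],"jaw":24},{"delta_pos":[-5.3,0.8,-29.3],"rot":[0,0,0],"jaw":24},{"delta_pos":[-5.3,0.8,-29.3],"rot":[0,0,0],"jaw":24},{"delta_pos":[0,0,0],"rot":[0,0,0],"jaw":24},{"delta_pos":[0,0,0],"rot":[0,0,0],"jaw":24},{"delta_pos":[0,0,0],"rot":[0,0,0],"jaw":24},{"delta_pos":[0,0,0],"rot":[0,0,0],"jaw":24},{"delta_pos":[0,0,0],"rot":[0,0,0],"jaw":24},{"delta_pos":[0,0,0],"rot":[0,0,0],"jaw":24}]'
python3 - <<'E'
from h import *
im,cal=look("rack2")
cv2.imwrite("pics/rack2c.png",cv2.resize(im[100:250,220:420],(800,600),interpolation=cv2.INTER_CUBIC))
hsv=cv2.cvtColor(im,cv2.COLOR_BGR2HSV);m=((hsv[:,:,0]>18)&(hsv[:,:,0]<36)&(hsv[:,:,1]>110)&(hsv[:,:,2]>90)).astype(np.uint8)
n,l,st,c=cv2.connectedComponentsWithStats(m)
for i in range(1,n):
    if st[i,4]>150: print(st[i].tolist(),c[i].round(1))
E
```

```text
clock: 4.73
position: [532.3, -90.4, 134.3]
ee_rot: [0.707, 0.018, -0.017, -0.707]
contact_force: [-0.2, -0.1, 0.3]
gripper_width: 23.8
clock: 5.57
position: [517.9, -205.5, 131.0]
ee_rot: [-0.707, -0.018, 0.018, 0.707]
contact_force: [0.3, -0.2, 0.0]
gripper_width: 24.0
5.5667 [ 517.9 -205.5  131. ] [ 0.3 -0.2  0. ] w 24.02 yaw 0.0513
[621, 11, 19, 15, 187] [629.3  18.4]
[323, 173, 9, 56, 428] [326.6 202.4]
[363, 172, 25, 57, 985] [375.1 200.5]
[405, 174, 37, 57, 1422] [422.8 202. ]
[268, 176, 30, 63, 850] [280.3 212.7]
[119, 222, 26, 25, 404] [131.3 234.2]
```

View pics/rack2c.png

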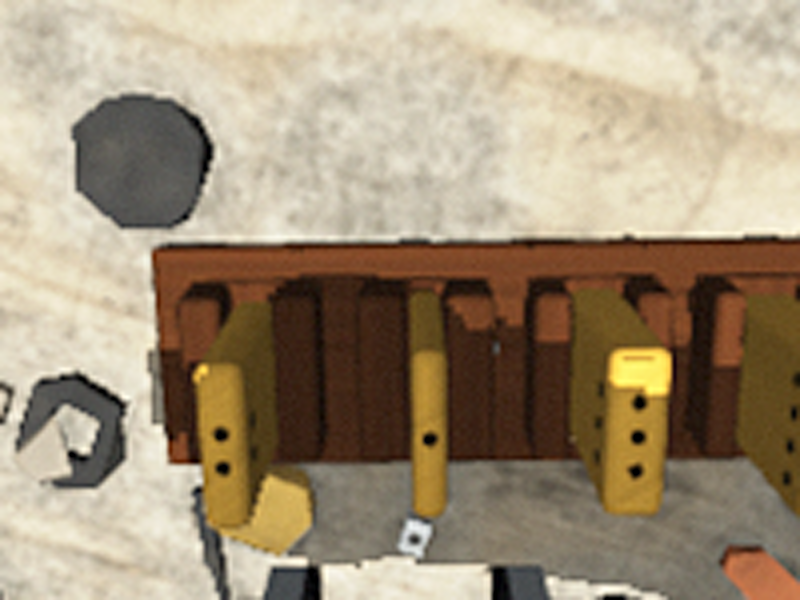

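Plate 8, with one dot, has its top face at crop (430,431), which is pixel (327.6, 207.8). Its neighbours stand clear of it.

```bash
python3 - <<'E'
from h import *
d=np.load("pics/rack2.npy",allow_pickle=True).item();cal=d["cal"];s=d["s"]
for q in((327.6,207.8),(327.6,187.2),(327.6,228.6),(379.8,207.5),(275.5,210.5)):
    P=ray(cal,q,78);print(P, "tool:",R.from_quat(s["ee_rot"]).as_matrix().T@(P-s["position"]))
E
```

```text
[ 521.05665181 -199.25989719   78.        ] tool: [ 3.44531765 52.95876887  6.06258618]
[ 502.27345083 -200.36565593   78.        ] tool: [-15.36987262  52.95521972   5.92136411]
[ 540.96370355 -198.08797786   78.        ] tool: [23.3862727  52.96253038  6.21225796]
[ 518.40393133 -153.27114478   78.        ] tool: [ 3.15409493 52.95908756 52.12686153]
[ 525.96184448 -245.183931     78.        ] tool: [  5.98936808  52.95887459 -40.05254803]
```

```bash
python3 -m creep '[{"delta_pos":[3.5,0,6],"rot":[0,-0.01,0],"jaw":24},{"delta_pos":[0,0,0],"rot":[0,0,0],"jaw":24},{"delta_pos":[0,12,0],"rot":[0,0,0],"jaw":24},{"delta_pos":[0,12,0],"rot":[0,0,0],"jaw":24},{"delta_pos":[0,12,0],"rot":[0,0,0],"jaw":24},{"delta_pos":[0,12,0],"rot":[0,0,0],"jaw":24},{"delta_pos":[0,12,0],"rot":[0,0,0],"jaw":24},{"delta_pos":[0,12,0],"rot":[0,0,0],"jaw":24},{"delta_pos":[0,9,0],"rot":[0,0,0],"jaw":24},{"delta_pos":[0,0,0],"rot":[0,0,0],"jaw":24}]' && python3 -m creep '[{"delta_pos":[0,0,0],"rot":[0,0,0],"jaw":4},{"delta_pos":[0,0,0],"rot":[0,0,0],"jaw":4},{"delta_pos":[0,0,0],"rot":[0,0,0],"jaw":4},{"delta_pos":[0,0,0],"rot":[0,0,0],"jaw":4},{"delta_pos":[0,0,0],"rot":[0,0,0],"jaw":4},{"delta_pos":[0,0,0],"rot":[0,0,0],"jaw":4},{"delta_pos":[0,0,0],"rot":[0,0,0],"jaw":4},{"delta_pos":[0,0,0],"rot":[0,0,0],"jaw":4},{"delta_pos":[0,0,0],"rot":[0,0,0],"jaw":4},{"delta_pos":[0,0,0],"rot":[0,0,0],"jaw":4}]'
```

```text
clock: 6.45
position: [519.6, -199.6, 47.8]
ee_rot: [-0.706, -0.02, 0.023, 0.707]
contact_force: [-0.3, -0.2, -0.1]
gripper_width: 24.0
clock: 7.28
position: [520.9, -200.2, 49.8]
ee_rot: [-0.707, -0.021, 0.021, 0.707]
contact_force: [0.5, 0.3, 0.3]
gripper_width: 3.8
```

The opening closed to 3.8 mm, so the plate is not between the pads. I'll look.

```bash
python3 - <<'E'
from h import *
im,cal=look("rack3")
s=cv2.cvtColor(arm.get_image("side"),cv2.COLOR_RGB2BGR)
cv2.imwrite("pics/rack3c.png",np.hstack([cv2.resize(im[120:400,220:430],(450,600)),cv2.resize(s[180:320,250:330],(343,600))]))
E
```

```text
7.2833 [ 520.9 -200.2   49.8] [0.5 0.3 0.3] w 3.81 yaw 0.0597
```

View pics/rack3c.png

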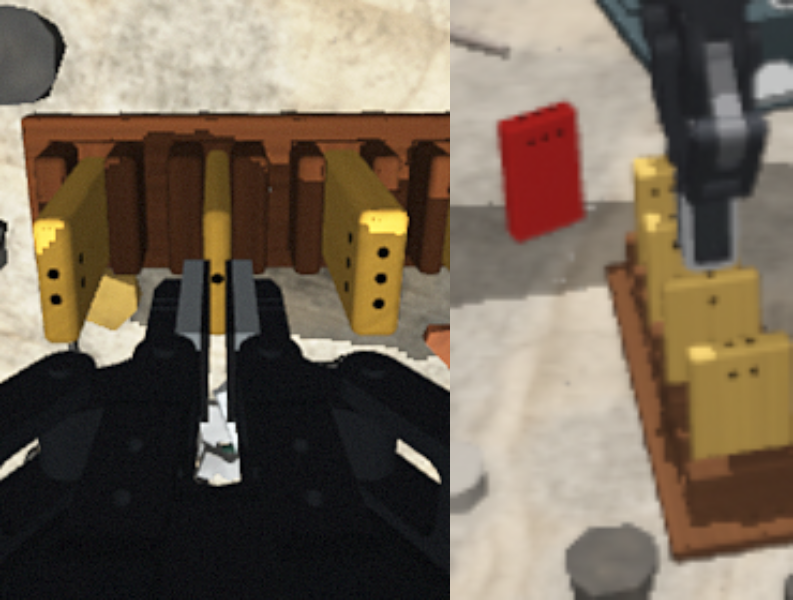

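```bash
python3 - <<'E'
from h import *
c=arm.calibration("side");f=lambda P:((proj(c,np.array(P,float))-[250,180])*[343/80,600/140]+[450,0]).round(0).tolist()
print(f([(520.9,-200.2,49.8),(520.9,-200.2,78),(502,-200,78),(541,-199,78),(521,-192,50),(524,-245,78),(524,-245,12), (518,-153,78)]))
c=arm.calibration("wrist");g=lambda P:((proj(c,np.array(P,float))-[220,120])*[450/210,600/280]).round(0).tolist()
for z in(50,60,70,78): print(z,g([(520.9,-200.2,z),(520.9+11,-199.5,z),(520.9-11,-201,z),(541,-199,z)]))
E
```

```text
[[707.0, 329.0], [705.0, 272.0], [658.0, 277.0], [754.0, 266.0], [705.0, 317.0], [728.0, 339.0], [732.0, 474.0], [685.0, 210.0]]
50 [[216.0, 232.0], [216.0, 263.0], [215.0, 201.0], [216.0, 288.0]]
60 [[215.0, 245.0], [216.0, 277.0], [215.0, 212.0], [215.0, 303.0]]
70 [[215.0, 260.0], [216.0, 293.0], [215.0, 225.0], [215.0, 320.0]]
78 [[215.0, 272.0], [216.0, 307.0], [215.0, 236.0], [215.0, 335.0]]
```

```bash
python3 - <<'E'
from h import *
im=cv2.imread("pics/rack3.png")
for r in(232,240,244,248,256,264,272,276): print(r,[tuple(int(v) for v in p[::-1]) for p in im[r,306:336:1]][::2])
d=np.load("pics/rack3.npy",allow_pickle=True).item()["cal"]
# hypothetical fingertip corners, TCP offset dz above
s=np.load("pics/rack3.npy",allow_pickle=True).item()["s"];T=R.from_quat(s["ee_rot"]).as_matrix()
for dy in(0,-15,-30,-45): print(dy,[proj(d,(s["position"]+T@np.array(v))[None])[0].round(0).tolist() for v in((-11,dy,2),(11,dy,2),(-11,dy,16))])
a=cv2.resize(im[225:300,285:355],(560,600),interpolation=cv2.INTER_NEAREST)
cv2.imwrite("pics/rack3z.png",a)
E
```

```text
232 [(63, 38, 22), (56, 33, 20), (64, 39, 24), (65, 36, 23), (62, 39, 20), (169, 126, 48), (175, 136, 51), (183, 140, 53), (176, 135, 54), (160, 122, 48), (136, 106, 41), (55, 36, 23), (61, 36, 20), (66, 38, 23), (62, 36, 17)]
240 [(56, 34, 25), (54, 31, 19), (60, 35, 23), (60, 34, 20), (60, 42, 25), (153, 116, 47), (170, 132, 54), (183, 144, 57), (172, 131, 54), (161, 123, 45), (114, 86, 30), (41, 25, 9), (65, 36, 24), (61, 36, 22), (57, 34, 19)]
244 [(74, 78, 85), (81, 82, 85), (74, 79, 82), (79, 81, 84), (59, 65, 65), (0, 0, 6), (131, 101, 42), (178, 141, 55), (175, 133, 54), (153, 120, 48), (7, 9, 16), (52, 53, 56), (79, 82, 85), (75, 79, 80), (73, 73, 79)]
248 [(78, 83, 85), (75, 81, 82), (74, 79, 77), (74, 78, 82), (58, 63, 66), (2, 9, 10), (116, 89, 40), (28, 21, 0), (38, 29, 12), (125, 94, 38), (2, 6, 11), (46, 47, 52), (73, 76, 82), (74, 77, 78), (74, 78, 82)]
256 [(78, 80, 82), (74, 75, 80), (73, 78, 81), (75, 82, 84), (43, 48, 50), (7, 10, 15), (134, 102, 40), (184, 141, 55), (179, 138, 54), (159, 119, 49), (8, 8, 17), (28, 26, 30), (81, 83, 87), (74, 79, 78), (75, 79, 80)
[... 190 characters left out ...]
), (75, 79, 82), (76, 79, 83)]
272 [(79, 83, 81), (72, 78, 79), (78, 77, 81), (70, 76, 78), (9, 9, 11), (0, 0, 8), (132, 101, 39), (182, 141, 54), (176, 134, 52), (152, 115, 46), (0, 10, 11), (7, 8, 7), (72, 75, 78), (72, 77, 78), (76, 79, 82)]
276 [(105, 109, 113), (143, 150, 155), (136, 144, 147), (129, 135, 139), (18, 18, 20), (18, 19, 21), (172, 163, 144), (198, 179, 139), (191, 168, 133), (201, 191, 165), (2, 9, 14), (17, 18, 21), (126, 132, 135), (137, 144, 145), (139, 144, 148)]
0 [[324.0, 213.0], [323.0, 243.0], [344.0, 213.0]]
-15 [[324.0, 222.0], [324.0, 253.0], [346.0, 222.0]]
-30 [[324.0, 232.0], [324.0, 265.0], [348.0, 232.0]]
-45 [[324.0, 243.0], [324.0, 279.0], [351.0, 243.0]]
```

View pics/rack3z.png

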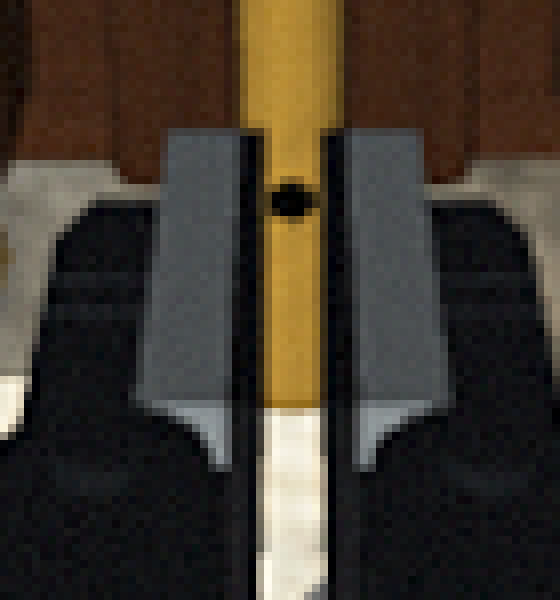

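The zoom shows a pad gap of only about 4 mm lying above the plate's 8 mm top. Both views put the real finger ends about 38–40 mm higher than the reported TCP, so the pads closed above the plate. I'll open and go 30 mm lower, watching the force.

```bash
python3 -m creep '[{"delta_pos":[0,0,0],"rot":[0,0,0],"jaw":24},{"delta_pos":[0,0,0],"rot":[0,0,0],"jaw":24},{"delta_pos":[0,0,0],"rot":[0,0,0],"jaw":24},{"delta_pos":[0,5,0],"rot":[0,0,0],"jaw":24},{"delta_pos":[0,5,0],"rot":[0,0,0],"jaw":24},{"delta_pos":[0,5,0],"rot":[0,0,0],"jaw":24},{"delta_pos":[0,5,0],"rot":[0,0,0],"jaw":24},{"delta_pos":[0,5,0],"rot":[0,0,0],"jaw":24},{"delta_pos":[0,5,0],"rot":[0,0,0],"jaw":24},{"delta_pos":[0,0,0],"rot":[0,0,0],"jaw":24}]' && python3 -m creep '[{"delta_pos":[0,0,0],"rot":[0,0,0],"jaw":4},{"delta_pos":[0,0,0],"rot":[0,0,0],"jaw":4},{"delta_pos":[0,0,0],"rot":[0,0,0],"jaw":4},{"delta_pos":[0,0,0],"rot":[0,0,0],"jaw":4},{"delta_pos":[0,0,0],"rot":[0,0,0],"jaw":4},{"delta_pos":[0,0,0],"rot":[0,0,0],"jaw":4},{"delta_pos":[0,0,0],"rot":[0,0,0],"jaw":4},{"delta_pos":[0,0,0],"rot":[0,0,0],"jaw":4},{"delta_pos":[0,0,0],"rot":[0,0,0],"jaw":4},{"delta_pos":[0,0,0],"rot":[0,0,0],"jaw":4}]'
```

```text
clock: 8.22
position: [520.0, -200.0, 18.4]
ee_rot: [-0.707, -0.02, 0.022, 0.707]
contact_force: [-0.1, 0.5, 0.2]
gripper_width: 24.0
clock: 9.05
position: [520.8, -200.1, 19.8]
ee_rot: [-0.707, -0.021, 0.021, 0.707]
contact_force: [-0.1, 0.5, -1.2]
gripper_width: 7.0
```

The plate is held. I'll lift it, carry it across and hover above the gap.

```bash
python3 -m creep '[{"delta_pos":[0,-20,0],"rot":[0,0,0],"jaw":4},{"delta_pos":[0,-25,0],"rot":[0,0,0],"jaw":4},{"delta_pos":[0,-25,0],"rot":[0,0,0],"jaw":4},{"delta_pos":[0,-25,0],"rot":[0,0,0],"jaw":4},{"delta_pos":[0,0,0],"rot":[0,-0.0875,0],"jaw":4},{"delta_pos":[0,0,0],"rot":[0,-0.0875,0],"jaw":4},{"delta_pos":[9.13,0,24],"rot":[0,0,0],"jaw":4},{"delta_pos":[9.13,0,24],"rot":[0,0,0],"jaw":4},{"delta_pos":[9.13,0,24],"rot":[0,0,0],"jaw":4},{"delta_pos":[9.13,0,24],"rot":[0,0,0],"jaw":4}]' && python3 -m creep '[{"delta_pos":[9.13,0,24],"rot":[0,0,0],"jaw":4},{"delta_pos":[9.13,0,24],"rot":[0,0,0],"jaw":4},{"delta_pos":[9.13,0,24],"rot":[0,0,0],"jaw":4},{"delta_pos":[9.13,0,24],"rot":[0,0,0],"jaw":4},{"delta_pos":[9.13,0,24],"rot":[0,0,0],"jaw":4},{"delta_pos":[9.13,0,24],"rot":[0,0,0],"jaw":4},{"delta_pos":[9.13,0,24],"rot":[0,0,0],"jaw":4},{"delta_pos":[9.13,0,24],"rot":[0,0,0],"jaw":4},{"delta_pos":[9.13,0,24],"rot":[0,0,0],"jaw":4},{"delta_pos":[9.13,0,24],"rot":[0,0,0],"jaw":4}]' && python3 -m creep '[{"delta_pos":[0,0,0],"rot":[0,0,0],"jaw":4},{"delta_pos":[0,0,0],"rot":[0,0,0],"jaw":4},{"delta_pos":[0,12,0],"rot":[0,0,0],"jaw":4},{"delta_pos":[0,12,0],"rot":[0,0,0],"jaw":4},{"delta_pos":[0,12,0],"rot":[0,0,0],"jaw":4},{"delta_pos":[0,12,0],"rot":[0,0,0],"jaw":4},{"delta_pos":[0,5,0],"rot":[0,0,0],"jaw":4},{"delta_pos":[0,0,0],"rot":[0,0,0],"jaw":4},{"delta_pos":[0,0,0],"rot":[0,0,0],"jaw":4},{"delta_pos":[0,0,0],"rot":[0,0,0],"jaw":4}]'
python3 - <<'E'
from h import *
im,cal=look("ins1")
cv2.imwrite("pics/ins1c.png",cv2.resize(im[150:290,240:420],(771,600),interpolation=cv2.INTER_CUBIC))
E
```

```text
clock: 9.88
position: [533.9, -97.4, 114.8]
ee_rot: [-0.702, -0.083, 0.083, 0.702]
contact_force: [0.1, -0.5, -1.4]
gripper_width: 6.4
clock: 10.72
position: [566.8, 157.6, 114.7]
ee_rot: [0.702, 0.083, -0.083, -0.702]
contact_force: [1.1, 0.4, -2.5]
gripper_width: 6.9
clock: 11.55
position: [567.7, 156.3, 62.7]
ee_rot: [-0.702, -0.083, 0.082, 0.702]
contact_force: [-1.1, -0.0, -2.2]
gripper_width: 6.8
11.55 [567.7 156.3  62.7] [-1.1 -0.  -2.2] w 6.8 yaw 0.2346
```

View pics/ins1c.png

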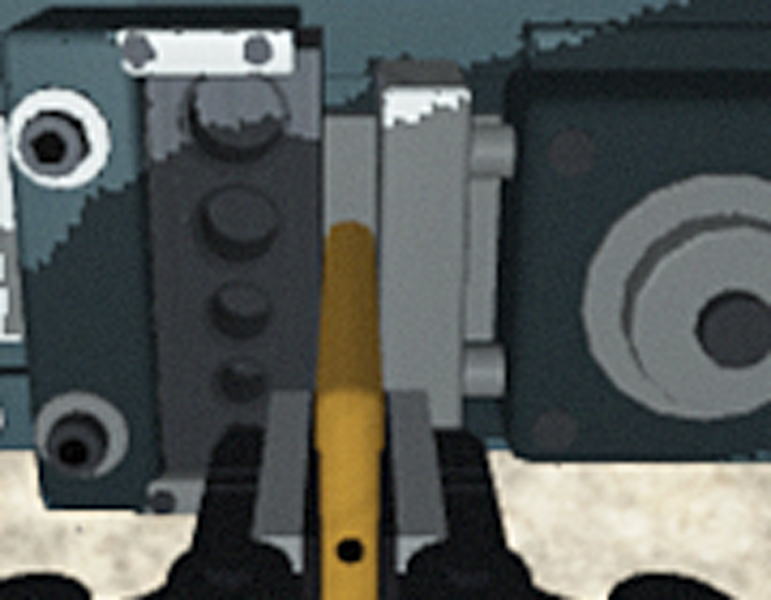

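Plate 8's foot, at crop columns 326–375, sits centred over the gap between the block edge at 323 and the jaw edge at 381. I'll lower it gently.

```bash
python3 -m creep '[{"delta_pos":[0,3,0.3],"rot":[0,0,0],"jaw":4},{"delta_pos":[0,3,0],"rot":[0,0,0],"jaw":4},{"delta_pos":[0,3,0],"rot":[0,0,0],"jaw":4},{"delta_pos":[0,3,0],"rot":[0,0,0],"jaw":4},{"delta_pos":[0,2,0],"rot":[0,0,0],"jaw":4},{"delta_pos":[0,2,0],"rot":[0,0,0],"jaw":4},{"delta_pos":[0,2,0],"rot":[0,0,0],"jaw":4},{"delta_pos":[0,2,0],"rot":[0,0,0],"jaw":4},{"delta_pos":[0,0,0],"rot":[0,0,0],"jaw":4},{"delta_pos":[0,0,0],"rot":[0,0,0],"jaw":4}]'; python3 - <<'E'
from h import *
d=np.load("pics/ins1.npy",allow_pickle=True).item();cal=d["cal"];s=d["s"]
T=R.from_quat(s["ee_rot"]).as_matrix()
for q,z in(((322,202.5),55),((338,170.5),42),((338,249.5),42)): print(T.T@(ray(cal,q,z)-s["position"]))
E
```

```text
clock: 12.43
position: [567.0, 156.6, 41.7]
ee_rot: [0.702, 0.083, -0.083, -0.702]
contact_force: [1.3, -0.4, -1.4]
gripper_width: 6.7
[-16.4150733    7.66670805   0.80154735]
[-36.67760366  20.63777288  12.46894704]
[27.45535533 20.73621601 13.69211035]
```

```bash
python3 -m creep '[{"delta_pos":[-1.5,2.5,0],"rot":[0,0,0],"jaw":4},{"delta_pos":[-1.5,2.5,0],"rot":[0,0,0],"jaw":4},{"delta_pos":[0,2.5,0],"rot":[0,0,0],"jaw":4},{"delta_pos":[0,2.5,0],"rot":[0,0,0],"jaw":4},{"delta_pos":[0,2.5,0],"rot":[0,0,0],"jaw":4},{"delta_pos":[0,2.5,0],"rot":[0,0,0],"jaw":4},{"delta_pos":[0,2.5,0],"rot":[0,0,0],"jaw":4},{"delta_pos":[0,2,0],"rot":[0,0,0],"jaw":4},{"delta_pos":[0,0,0],"rot":[0,0,0],"jaw":4},{"delta_pos":[0,0,0],"rot":[0,0,0],"jaw":4}]'
```

```text
clock: 13.27
position: [564.0, 155.9, 22.2]
ee_rot: [0.702, 0.083, -0.083, -0.702]
contact_force: [-0.9, 0.6, -1.5]
gripper_width: 6.7
```

Plate 8 slides in freely. I'll feel for the play, so I know whether plate 11 could fit as well.

```bash
for i in 1 2 3; do python3 -m creep '[{"delta_pos":[0,0,0.2],"rot":[0,0,0],"jaw":4},{"delta_pos":[0,0,0.2],"rot":[0,0,0],"jaw":4},{"delta_pos":[0,0,0.2],"rot":[0,0,0],"jaw":4},{"delta_pos":[0,0,0.2],"rot":[0,0,0],"jaw":4},{"delta_pos":[0,0,0],"rot":[0,0,0],"jaw":4},{"delta_pos":[0,0,0],"rot":[0,0,0],"jaw":4},{"delta_pos":[0,0,0],"rot":[0,0,0],"jaw":4},{"delta_pos":[0,0,0],"rot":[0,0,0],"jaw":4},{"delta_pos":[0,0,0],"rot":[0,0,0],"jaw":4},{"delta_pos":[0,0,0],"rot":[0,0,0],"jaw":4}]' | egrep 'posi|force'; python3 -c "
from bench import arm
print(arm.read_state()['wrist_torque'])"; done
```

```text
position: [563.9, 156.7, 22.3]
contact_force: [-0.8, -0.4, -2.3]
[-0.10847734 -0.06464781  0.01274111]
position: [563.8, 157.0, 22.4]
contact_force: [2.3, -4.7, -1.9]
[-1.51028639e+00 -7.76848500e-01 -8.11509382e-04]
position: [563.7, 157.1, 22.3]
contact_force: [3.7, -6.3, -2.3]
[-2.19852935 -1.04096929 -0.03901106]
```

```bash
python3 -m creep '[{"delta_pos":[0,0,-0.8],"rot":[0,0,0],"jaw":4},{"delta_pos":[0,0,-0.8],"rot":[0,0,0],"jaw":4},{"delta_pos":[0,0,-0.8],"rot":[0,0,0],"jaw":4},{"delta_pos":[0,0,-0.4],"rot":[0,0,0],"jaw":4},{"delta_pos":[0,0,0],"rot":[0,0,0],"jaw":4},{"delta_pos":[0,0,0],"rot":[0,0,0],"jaw":4},{"delta_pos":[0,0,0],"rot":[0,0,0],"jaw":4},{"delta_pos":[0,0,0],"rot":[0,0,0],"jaw":4},{"delta_pos":[0,0,0],"rot":[0,0,0],"jaw":4},{"delta_pos":[0,0,0],"rot":[0,0,0],"jaw":4}]'| egrep 'posi|force'; for i in 1 2 3; do python3 -m creep '[{"delta_pos":[0,0,-0.2],"rot":[0,0,0],"jaw":4},{"delta_pos":[0,0,-0.2],"rot":[0,0,0],"jaw":4},{"delta_pos":[0,0,-0.2],"rot":[0,0,0],"jaw":4},{"delta_pos":[0,0,0],"rot":[0,0,0],"jaw":4},{"delta_pos":[0,0,0],"rot":[0,0,0],"jaw":4},{"delta_pos":[0,0,0],"rot":[0,0,0],"jaw":4},{"delta_pos":[0,0,0],"rot":[0,0,0],"jaw":4},{"delta_pos":[0,0,0],"rot":[0,0,0],"jaw":4},{"delta_pos":[0,0,0],"rot":[0,0,0],"jaw":4},{"delta_pos":[0,0,0],"rot":[0,0,0],"jaw":4}]' | egrep 'posi|force'; python3 -c "
from bench import arm
print(arm.read_state()['wrist_torque'])"; done
```

```text
position: [564.1, 155.6, 22.3]
contact_force: [-0.3, 0.7, -2.1]
position: [564.3, 155.0, 22.3]
contact_force: [-0.5, 0.1, -0.8]
[ 0.02563153 -0.00297332 -0.01116799]
position: [564.4, 154.4, 22.3]
contact_force: [0.5, -0.3, -1.9]
[-0.01951046 -0.0329629  -0.03880862]
position: [564.5, 154.1, 22.3]
contact_force: [-1.1, 2.7, -2.2]
[ 1.04428221  0.51733329 -0.01514176]
```

The play is about 2.7 mm, from contact at y≈156.8 to y≈154.2, so the gap is about 10.7 mm. That agrees with the picture, and plate 11 cannot fit. I'll centre the plate, set it down and release.

```bash
python3 -m creep '[{"delta_pos":[0,0,0.8],"rot":[0,0,0],"jaw":4},{"delta_pos":[0,0,0.7],"rot":[0,0,0],"jaw":4},{"delta_pos":[0,0.5,0],"rot":[0,0,0],"jaw":4},{"delta_pos":[0,0.5,0],"rot":[0,0,0],"jaw":4},{"delta_pos":[0,0.5,0],"rot":[0,0,0],"jaw":4},{"delta_pos":[0,0.5,0],"rot":[0,0,0],"jaw":4},{"delta_pos":[0,0.5,0],"rot":[0,0,0],"jaw":4},{"delta_pos":[0,0,0],"rot":[0,0,0],"jaw":4},{"delta_pos":[0,0,0],"rot":[0,0,0],"jaw":4},{"delta_pos":[0,0,0],"rot":[0,0,0],"jaw":4}]'; python3 -m creep '[{"delta_pos":[0,0.4,0],"rot":[0,0,0],"jaw":4},{"delta_pos":[0,0,0],"rot":[0,0,0],"jaw":4},{"delta_pos":[0,0,0],"rot":[0,0,0],"jaw":24},{"delta_pos":[0,0,0],"rot":[0,0,0],"jaw":24},{"delta_pos":[0,0,0],"rot":[0,0,0],"jaw":24},{"delta_pos":[0,0,0],"rot":[0,0,0],"jaw":24},{"delta_pos":[0,0,0],"rot":[0,0,0],"jaw":24},{"delta_pos":[0,0,0],"rot":[0,0,0],"jaw":24},{"delta_pos":[0,0,0],"rot":[0,0,0],"jaw":24},{"delta_pos":[0,0,0],"rot":[0,0,0],"jaw":24}]'
```

```text
clock: 19.93
position: [564.2, 155.3, 19.8]
ee_rot: [0.702, 0.083, -0.083, -0.702]
contact_force: [0.3, -0.3, -1.8]
gripper_width: 7.1
clock: 20.77
position: [564.2, 155.3, 19.4]
ee_rot: [0.702, 0.083, -0.083, -0.702]
contact_force: [-0.7, -0.4, -0.3]
gripper_width: 24.4
```

```bash
python3 -m creep '[{"delta_pos":[0,-15,0],"rot":[0,0,0],"jaw":24},{"delta_pos":[0,-20,0],"rot":[0,0,0],"jaw":24},{"delta_pos":[0,-20,0],"rot":[0,0,0],"jaw":24},{"delta_pos":[0,-15,0],"rot":[0,0,0],"jaw":34},{"delta_pos":[-2,0,27.6],"rot":[0,0,0],"jaw":34},{"delta_pos":[-2,0,27.6],"rot":[0,0,0],"jaw":34},{"delta_pos":[-2,0,27.6],"rot":[0,0,0],"jaw":34},{"delta_pos":[-2,0,27.6],"rot":[0,0,0],"jaw":34},{"delta_pos":[-2,0,27.6],"rot":[0,0,0],"jaw":34},{"delta_pos":[0,0,0],"rot":[0,0,0],"jaw":34}]'; python3 -m creep '[{"delta_pos":[0,0,0],"rot":[0,0,0],"jaw":34},{"delta_pos":[0,0,0],"rot":[0,0,0],"jaw":34},{"delta_pos":[0,0,0],"rot":[0,0,0],"jaw":34},{"delta_pos":[0,0,0],"rot":[0,0,0],"jaw":34},{"delta_pos":[0,0,0],"rot":[0,0,0],"jaw":34},{"delta_pos":[0,0,0],"rot":[0,0,0],"jaw":34},{"delta_pos":[0,0,0],"rot":[0,0,0],"jaw":34},{"delta_pos":[0,0,0],"rot":[0,0,0],"jaw":34},{"delta_pos":[0,0,0],"rot":[0,0,0],"jaw":34},{"delta_pos":[0,0,0],"rot":[0,0,0],"jaw":34}]' >/dev/null
python3 - <<'E'
from h import *
im,cal=look("knob1")
s=arm.read_state();T=R.from_quat(s["ee_rot"]).as_matrix()
for d in arm.masks_of("wrist","lever_knob")[:3]:
    y,x=np.where(d["pixels"]);print(np.round(d["location"]),d["p"],x.min(),x.max(),y.min(),y.max())
print("expected knob top px",proj(cal,np.array([[522.1,287,91],[522.1,287,58]])))
cv2.imwrite("pics/knob1c.png",cv2.resize(im[100:330,160:460],(782,600),interpolation=cv2.INTER_CUBIC))
E
```

```text
clock: 21.6
position: [521.7, 291.2, 89.6]
ee_rot: [-0.702, -0.085, 0.084, 0.702]
contact_force: [0.4, -0.1, 0.3]
gripper_width: 33.9
22.4333 [522.4 287.1  89.4] [ 0.6  0.2 -0.3] w 33.8 yaw 0.2347
[255. 221.] 0.93 211 331 201 245
expected knob top px [[320.75404403 228.69264282]
 [320.79358598 212.18635734]]
```

View pics/knob1c.png

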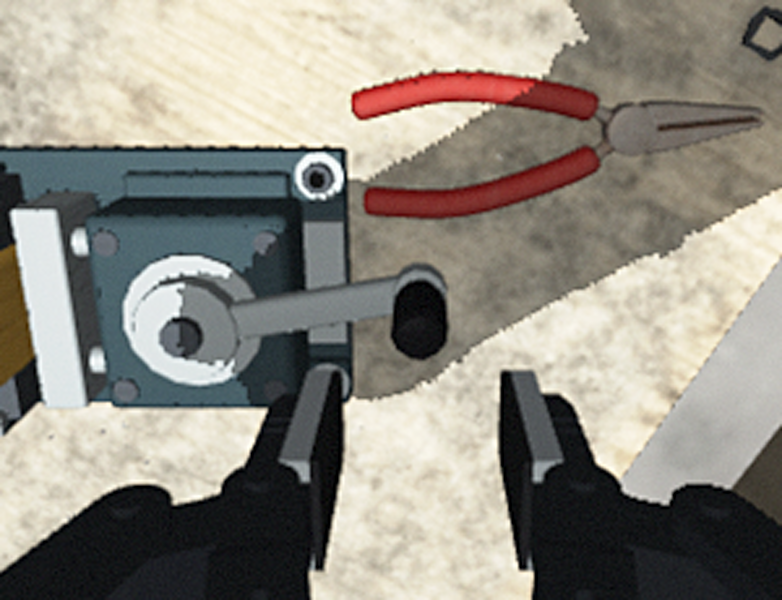

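The knob top is at crop (419,335), pixel (320.7, 228.5), exactly where expected and midway between the fingers. I'll go down and grip it.

```bash
python3 -m creep '[{"delta_pos":[0,8,0],"rot":[0,0,0],"jaw":34},{"delta_pos":[0,8,0],"rot":[0,0,0],"jaw":34},{"delta_pos":[0,8,0],"rot":[0,0,0],"jaw":34},{"delta_pos":[0,8,0],"rot":[0,0,0],"jaw":34},{"delta_pos":[0,8,0],"rot":[0,0,0],"jaw":34},{"delta_pos":[0,8,0],"rot":[0,0,0],"jaw":34},{"delta_pos":[0,6,0],"rot":[0,0,0],"jaw":34},{"delta_pos":[0,4,0],"rot":[0,0,0],"jaw":34},{"delta_pos":[0,0,0],"rot":[0,0,0],"jaw":34},{"delta_pos":[0,0,0],"rot":[0,0,0],"jaw":34}]' && python3 -m creep '[{"delta_pos":[0,0,0],"rot":[0,0,0],"jaw":8},{"delta_pos":[0,0,0],"rot":[0,0,0],"jaw":8},{"delta_pos":[0,0,0],"rot":[0,0,0],"jaw":8},{"delta_pos":[0,0,0],"rot":[0,0,0],"jaw":8},{"delta_pos":[0,0,0],"rot":[0,0,0],"jaw":8},{"delta_pos":[0,0,0],"rot":[0,0,0],"jaw":8},{"delta_pos":[0,0,0],"rot":[0,0,0],"jaw":8},{"delta_pos":[0,0,0],"rot":[0,0,0],"jaw":8},{"delta_pos":[0,0,0],"rot":[0,0,0],"jaw":8},{"delta_pos":[0,0,0],"rot":[0,0,0],"jaw":8}]'
```

```text
clock: 23.37
position: [522.5, 287.2, 31.3]
ee_rot: [0.702, 0.083, -0.083, -0.702]
contact_force: [0.4, 0.2, 0.6]
gripper_width: 34.2
clock: 24.2
position: [522.8, 286.8, 32.1]
ee_rot: [0.702, 0.083, -0.083, -0.702]
contact_force: [1.7, -5.0, 5.2]
gripper_width: 13.7
```

```bash
python3 -m creep '[{"delta_pos":[-5.12,0,-1.09],"rot":[0,0,0],"jaw":8},{"delta_pos":[-5.03,0,-1.44],"rot":[0,0,0],"jaw":8},{"delta_pos":[-4.92,0,-1.79],"rot":[0,0,0],"jaw":8},{"delta_pos":[-4.78,0,-2.13],"rot":[0,0,0],"jaw":8},{"delta_pos":[-4.62,0,-2.46],"rot":[0,0,0],"jaw":8},{"delta_pos":[-4.44,0,-2.77],"rot":[0,0,0],"jaw":8},{"delta_pos":[-4.24,0,-3.08],"rot":[0,0,0],"jaw":8},{"delta_pos":[-4.01,0,-3.37],"rot":[0,0,0],"jaw":8},{"delta_pos":[-3.77,0,-3.64],"rot":[0,0,0],"jaw":8},{"delta_pos":[-3.5,0,-3.89],"rot":[0,0,0],"jaw":8}]'
```

```text
clock: 25.03
position: [484.1, 256.0, 32.1]
ee_rot: [-0.7, -0.084, 0.083, 0.704]
contact_force: [-8.5, 12.1, 8.9]
gripper_width: 13.4
```

```bash
python3 -m creep '[{"delta_pos":[-3.22,0,-4.13],"rot":[0,0,0],"jaw":8},{"delta_pos":[-2.93,0,-4.34],"rot":[0,0,0],"jaw":8},{"delta_pos":[-2.62,0,-4.53],"rot":[0,0,0],"jaw":8},{"delta_pos":[-2.29,0,-4.71],"rot":[0,0,0],"jaw":8},{"delta_pos":[-1.96,0,-4.85],"rot":[0,0,0],"jaw":8},{"delta_pos":[-1.62,0,-4.98],"rot":[0,0,0],"jaw":8},{"delta_pos":[-1.27,0,-5.08],"rot":[0,0,0],"jaw":8},{"delta_pos":[-0.91,0,-5.16],"rot":[0,0,0],"jaw":8},{"delta_pos":[-0.55,0,-5.21],"rot":[0,0,0],"jaw":8},{"delta_pos":[-0.18,0,-5.23],"rot":[0,0,0],"jaw":8}]' && python3 -m creep '[{"delta_pos":[0,0,-1],"rot":[0,0,0],"jaw":8},{"delta_pos":[0,0,-1],"rot":[0,0,0],"jaw":8},{"delta_pos":[0,0,0],"rot":[0,0,0],"jaw":8},{"delta_pos":[0,0,0],"rot":[0,0,0],"jaw":8},{"delta_pos":[0,0,0],"rot":[0,0,0],"jaw":8},{"delta_pos":[0,0,0],"rot":[0,0,0],"jaw":8},{"delta_pos":[0,0,0],"rot":[0,0,0],"jaw":8},{"delta_pos":[0,0,0],"rot":[0,0,0],"jaw":8},{"delta_pos":[0,0,0],"rot":[0,0,0],"jaw":8},{"delta_pos":[0,0,0],"rot":[0,0,0],"jaw":8}]'
```

```text
clock: 25.87
position: [475.5, 201.9, 31.9]
ee_rot: [-0.702, -0.082, 0.085, 0.703]
contact_force: [-4.4, 0.6, 11.0]
gripper_width: 13.4
clock: 26.7
position: [475.8, 199.6, 31.8]
ee_rot: [-0.702, -0.082, 0.085, 0.702]
contact_force: [-14.0, 5.7, 12.9]
gripper_width: 13.7
```

The TCP angle about the pivot, 193.7°, matches lever home. I'll release, rise and inspect.

```bash
python3 -m creep '[{"delta_pos":[0,0,0],"rot":[0,0,0],"jaw":34},{"delta_pos":[0,0,0],"rot":[0,0,0],"jaw":34},{"delta_pos":[0,0,0],"rot":[0,0,0],"jaw":34},{"delta_pos":[0,0,0],"rot":[0,0,0],"jaw":34},{"delta_pos":[0,0,0],"rot":[0,0,0],"jaw":34},{"delta_pos":[0,-10,0],"rot":[0,0,0],"jaw":34},{"delta_pos":[0,-15,0],"rot":[0,0,0],"jaw":34},{"delta_pos":[0,-20,0],"rot":[0,0,0],"jaw":34},{"delta_pos":[0,-25,0],"rot":[0,0,0],"jaw":34},{"delta_pos":[0,-25,0],"rot":[0,0,0],"jaw":34}]' && python3 -m creep '[{"delta_pos":[0,-15,0],"rot":[0,0,0],"jaw":34},{"delta_pos":[15,0,-12.7],"rot":[0,0,0],"jaw":34},{"delta_pos":[15,0,-12.7],"rot":[0,0,0],"jaw":34},{"delta_pos":[15,0,-12.7],"rot":[0,0,0],"jaw":34},{"delta_pos":[15,0,-12.7],"rot":[0,0,0],"jaw":34},{"delta_pos":[15,0,-12.7],"rot":[0,0,0],"jaw":34},{"delta_pos":[0,0,0],"rot":[0,0,0],"jaw":34},{"delta_pos":[0,0,0],"rot":[0,0,0],"jaw":34},{"delta_pos":[0,0,0],"rot":[0,0,0],"jaw":34},{"delta_pos":[0,0,0],"rot":[0,0,0],"jaw":34}]'
python3 - <<'E'
from h import *
im,cal=look("end1")
t=arm.get_image("side")[:,:,::-1]
cv2.imwrite("pics/end1c.png",np.hstack([cv2.resize(im[90:290,220:400],(430,478)),cv2.resize(t[140:310,255:385],(365,478))]))
E
```

```text
clock: 27.53
position: [479.5, 198.5, 127.7]
ee_rot: [0.702, 0.082, -0.083, -0.702]
contact_force: [0.1, -0.1, -0.1]
gripper_width: 33.9
clock: 28.37
position: [566.9, 154.8, 141.7]
ee_rot: [-0.702, -0.083, 0.083, 0.702]
contact_force: [0.4, -0.5, 0.9]
gripper_width: 34.1
28.3667 [566.9 154.8 141.7] [ 0.4 -0.5  0.9] w 34.08 yaw 0.2352
```

View pics/end1c.png

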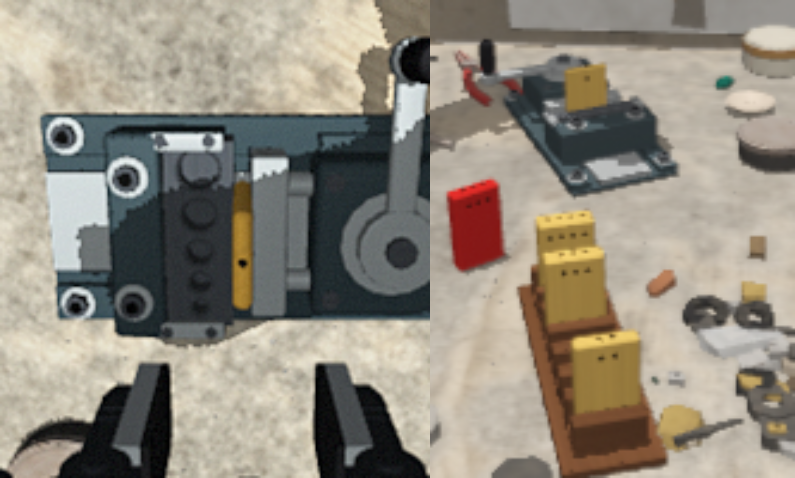

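The lever is home, plate 8 stands upright in the gap, and the others stand in the rack. One numeric check of the plate's position along the jaw and of the lever angle before handing in.

```bash
python3 - <<'E'
from h import *
im,cal=look("end2")
T=np.array([[np.cos(.235),-np.sin(.235)],[np.sin(.235),np.cos(.235)]]);o=np.array([565.5,161.8])
v=lambda q,z:T.T@(ray(cal,q,z)[:2]-o)
f=lambda x,y:(220+x/430*180,90+y/478*200)
print("plate dot",v(f(242.5,262),78),"top ends",v(f(243,212),78),v(f(243,308),78),"jaw ends",v(f(270,155),42),v(f(268,316),42))
k=v(f(411,62),91);p=v(f(401,252),60);print("knob",k,"pivot",p,"lever",np.arctan2(*(k-[0,58])[::-1])%(2*np.pi)-np.radians(100))
hsv=cv2.cvtColor(im,cv2.COLOR_BGR2HSV);g=im.mean(2)
for r in(180,190,200,206):print(r,g[r,312:332].astype(int).tolist(),hsv[r,312:332,1].tolist())
E
```

```text
28.4667 [566.9 155.  141.8] [-0.3 -0.7  0.3] w 33.99 yaw 0.2356
plate dot [-0.84475184 -6.37159478] top ends [-20.45975542  -6.21224238] [18.05978273 -6.14910304] jaw ends [-36.30029618   5.13599267] [36.19965058  5.25643696]
knob [-74.38593217  49.19611418] pivot [ 0.54321964 58.55134686] lever 1.514069553964864
180 [53, 50, 51, 49, 48, 78, 107, 114, 116, 106, 104, 103, 83, 77, 108, 119, 113, 115, 113, 116] [31, 15, 24, 52, 38, 168, 184, 180, 176, 180, 182, 177, 190, 89, 14, 23, 20, 11, 13, 13]
190 [49, 53, 46, 49, 49, 80, 113, 118, 122, 115, 112, 103, 83, 86, 107, 120, 112, 115, 112, 110] [38, 40, 45, 51, 15, 160, 183, 182, 177, 180, 183, 183, 192, 93, 25, 22, 18, 9, 18, 11]
200 [48, 48, 52, 48, 53, 80, 112, 72, 1, 0, 28, 85, 86, 83, 113, 114, 110, 113, 116, 112] [34, 34, 48, 60, 9, 165, 185, 197, 255, 0, 190, 182, 199, 70, 34, 19, 18, 20, 13, 13]
206 [51, 50, 44, 44, 46, 78, 113, 118, 123, 120, 112, 108, 87, 83, 114, 114, 111, 113, 111, 111] [37, 37, 43, 61, 0, 160, 185, 179, 178, 177, 179, 178, 191, 78, 34, 17, 16, 17, 16, 9]
```

```bash
python3 -c "
from bench import arm
print(arm.job_done(), arm.read_state()['clock'])"
```

```text
the job is handed in; nothing more can be done
the job is handed in; nothing more can be done
```

I put plate 8 in the gap, stood it on the vise bed and swung the cam lever home. The job was handed in at about 28.5 s; the interface reports no verdict.

- **Choice of plate:** The wrist picture gave a gap of about 10.7 mm. Plate 8 slid in freely, and feeling for contact on both sides gave about 2.7 mm of play, which again makes the gap 10.7 mm. I did not physically try plate 11, because at 11 mm it is thicker than the gap. That margin is only about 0.3 mm, and it rests on these two measurements.
- **Plate and lever:** The last picture shows plate 8 upright, about 1 mm from the middle of the jaw. It lies against the block, with no visible gap to the jaw. The pictures put the lever at about 1.5 rad, past the 1.4 rad stop, so that figure is rough. While I still held the knob, the arm's position matched the home angle exactly. I could not measure the clamping force directly.
- **Rest of the scene:** Plates 11, 14 and 17 stand in the rack. I had no sign of touching any bystander, but I did not measure their positions at the end.
- **What went wrong:** The first grasp closed above plate 8, because the real finger ends sit roughly 40 mm higher than the reported tool point. I went 30 mm lower and the second grasp held.

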